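# Refit the feeder's hold-to-run knob and hold it pressed

## Robot

A 7-joint arm with a two-finger parallel gripper is mounted at the origin on the work surface. World frame = base frame: x ahead of the robot, y to its left, z up, the work surface at z = 0. Lengths are in m, angles in rad, forces in N, time in s.
With the tool pointing down it reaches from about 0.4 to 0.85 m from the base axis. Payload 4.5 kg.
Tool frame: the origin (TCP) lies at the very end of the fingers, on their centre line; the grasp point (between the pads) lies 19 mm behind it; z points along the fingers, y is the direction in which the jaws open and shut (so a half turn about z gives the same grasp; the last joint's range is limited). The gripper opens to 88 mm and grips with 3 to 60 N. Pads are 18 mm wide; open, the fingers measure 123 mm over their backs; the gripper's body (75 mm by 187 mm) begins 45 mm behind the grasp point.
Start: joints at [1.169, 0.689, -0.195, 1.565, 0.157, 0.902, -0.215], TCP at [0.264, -0.567, 0.239] pointing down, gripper open.
Joint ranges: [-3.01, 3.01], [-0.46, 2.08], [-1.47, 1.51], [0.13, 2.56], [-1, 4.14], [0.04, 2.09], [-2.66, 2.66]. Speed limits (rad/s): [2.57, 2.57, 3.14, 3.14, 3.14, 3.14, 3.14].

## Interface

Orientations are given as a 3x3 rotation matrix whose columns are the frame's x, y, z axes.
In Python, from plant import state, viewer, manip gives the robot as it stands.
- The arm moves only by the shell command python3 -m pendant 'ROWS' [FORCE]. ROWS is JSON, one flat list of numbers, 7 for each row, row after row: the shift along the tool's x, y, z in units of 750 mm (1.0 is 750 mm), then the turn, a rotation vector about the tool's x, y, z in units of pi rad (1.0 is pi rad), then the closure, from 0 (fully open) to 1 (shut). In form: [tx, ty, tz, wx, wy, wz, grip, tx, ty, tz, wx, wy, wz, grip, ...]. A call has exactly 10 rows; each row shifts and turns the commanded pose from where the row before left it, along the tool's axes as they then stand; what a row does not reach is not made up. A row lasts 1/12 s, in which the tool goes at most 41.7 mm and 7.16 degrees, less where a joint would pass 70% of its speed; a pose out of reach is approached as far as the arm can. A call with a number of a shift or a turn outside -1 to 1 is refused whole. A call with a gripper value outside its range is refused whole. The fingers move at their own pace and stop on an object; FORCE is the grip in N (left out, the last holds). Time passes only in rows, so rows that do not move let the fingers close, or fill a call up. It gives the time, the measured TCP pose, the force and the opening at its end, in the units of the state.
- state(): the state, without advancing time (a new reading comes with each control period).
- viewer.read_camera(name): name is "scene" or "top" or "wrist"; returns a dict with "frame" (384x512x3 uint8, red, green, blue), "range_z" (384x512 float32, m along the optical axis (not along the pixel's ray), 0 where there is no reading), "fx", "fy", "cx", "cy" (pixels), "dist" ([k1, k2, p1, p2, k3] as OpenCV has them; the pictures are not rectified), "rvec" (rotation vector, rad) and "tvec" (3), from world to camera coordinates, as OpenCV has them; the wrist camera has in their place "hand_eye" (4x4, takes a point from camera to tool coordinates, whose origin is the TCP and whose axes are the flange's). Camera axes: x right, y down, z forward; pixel columns grow to the right and rows downward; lengths in m; the calibration is good to about 2 mm. A picture is of the moment at which its call begins: read the wrist's pose just before it.
- manip.job_done(): hands the job in, once; it reports no verdict.
Trained networks look in the newest picture that a camera, given by its name, has taken for a name from the list of things; names that differ only in an ending like _2 or _b are one class to them, and where a whole thing is asked for, a point or a joint stands for the part that bears it (a point fixed in the world has none). Each returns a list of dicts, best first, with "score" (0 to 1); they miss things now and then, are a little off and sometimes report something else, mostly with a low value. They report only what shows in the picture. A call takes as long as a camera call. They do not tell look-alikes from the thing itself.
- viewer.look_for(camera, label): "xy" ([column, row] in pixels, amid what is visible of it).
- viewer.outline_of(camera, label): "region" (384x512 bool, what is visible of it) and "xy" ([column, row] in pixels, amid what is visible of it).
- viewer.spot_point(camera, label): "xy" ([column, row] in pixels: a listed point, or the origin of a listed thing).
The state is a dict: "clock": time; "joints": joint angles; "qd": joint speeds; "joint_efforts": joint torques, N m; "eef_pos": TCP position; "orientation": TCP orientation; "force": force on the tool from outside, world axes, zero at the start; "wrist_torque": the same for the moment, N m; "gripper_width": finger opening in m.
Only numpy, scipy, OpenCV 4.12 (cv2) and the standard library are available. Lean on these libraries where they do the work, as an engineer would, in place of code of your own. Each camera call takes 0.05 s, during which the arm holds its last target.

## Task

The hold-to-run knob of the green bowl feeder has come off and lies in the sectioned parts tray. Pick up the black bar knob, turn it so that its white pointer matches the red tick and flat of the feeder's D-shaft, push it fully home on the shaft, then press it down against its spring as far as it goes. Finish while still gripping the knob and holding it pressed down, and leave all the other parts where they lie.

Things in the scene. Friction and masses are not known exactly. Their poses are not given: they have to be found in the camera images.
- knob: Loose black knob, about 80 g, upright in any one of the tray's compartments. Twelve-sided skirt 50 mm across, 21 mm high; on it a bar grip 46 mm long (along x), 16 mm thick (y), 26 mm high: 47 mm high in all. Origin: centre of the underside, z up, +x to the white pointer stripe on one half of the bar. D-bore in the underside: 17.8 mm across, 18 mm deep, flat on the +x side, 4.9 mm from the axis.
- knob_pointer (a point): Pointer end of the knob's bar, at its top edge: 23 mm along the knob's x and 47 mm above its underside.
- feeder: Fixed bench bowl feeder: green base, its deck 80 mm high; origin on the table right below the control shaft, z up, -y towards its steel bowl (to the robot's right). The base is 170 mm wide along x and reaches from y = 70 mm to y = -260 mm. The bowl, 160 mm across, centre at y = -172 mm, stands 150 mm above the table.
- shaft_seat (a point): On the shaft's axis, on the upper face of its aluminium collar (48 mm across), where the knob's underside comes to rest; 92 mm above the table unpressed; goes down with the shaft. z up, +x to the D-shaft's flat, where the collar has a red tick. The steel D-shaft stands 16 mm above this point, 2 mm chamfer at its tip. The knob goes on with its +x along this +x (within about 0.1 rad).
- press (a joint): Spring plunger under the shaft: how far shaft and collar are pressed down, m; 0 is up, 0.007 the stop. The spring starts to give at about 3 N and takes about 9 N at the stop; it springs back when let go.
- shaft (a joint): Turn of the D-shaft (16 mm across, flat 4 mm from its axis, so 0.9 mm play in the knob all round) in the feeder, rad, counterclockwise from above positive, 0 when its flat faces the feeder's +x. It turns stiffly (0.1 N m, between -0.9 and 0.9) and stays where it is; it need not be turned.
- tray: Fixed grey steel tray, 182 x 272 x 26 mm, 4 mm walls and floor, with 2 compartments along x and 3 along y, each about 85 mm square; inner walls 23 mm high. Origin: centre of the underside.
- nut: Steel hexagon nut, 36 mm across flats, 18 mm high, lying in the tray; leave it.
- washer: Brass washer, 44 mm across, 6 mm high, lying in the tray; leave it.
- bush: Copper cylinder, 28 mm across, 20 mm high, standing in the tray; leave it.
- key_block: Dark steel block, 34 x 20 x 14 mm, in the tray; leave it.
- pot: Clear round jar with grey cap, 70 mm across, 70 mm high, on the table beyond the feeder; leave it.
- case: Flat black plastic case, 85 x 50 x 22 mm, on the table to the left of the tray; leave it.
- dish: White dish, 90 mm across, 30 mm high, on the table beyond the tray; leave it.
Things that resemble listed ones, but are neither listed nor needed, are in the scene too. Leave any blue or purple look-alike of the knob alone.

How it is judged:
By the outcome, as a careful person would: the job done as asked, in the order asked, and still so for the second after the job is handed in, while the arm keeps its last pose, push and grip.
It also fails if it takes over 48 s, if anything falls off the work surface, if the arm or the gripper's body presses on something with over 40 N, if the wrist force passes 120 N, or if a joint passes its speed limit or range.

## Working session

There is one attempt and no reset: what is moved stays moved. The work goes in short steps, Python scripts to look and compute and a shell command to move; the robot and the scene stay as the last step left them, time stands still between calls to the robot, and variables do not carry over. Pictures are saved under pics/ and viewed, and the job is handed in when it is done.

```bash
ls; mkdir -p pics; cat > h.py <<'E'
import numpy as np, cv2
from plant import state, viewer, manip
def cam(name):
    s=state(); c=viewer.read_camera(name)
    c['K']=np.array([[c['fx'],0,c['cx']],[0,c['fy'],c['cy']],[0,0,1.]]); c['d']=np.array(c['dist'],float)
    if 'rvec' in c:
        R=cv2.Rodrigues(np.array(c['rvec'],float))[0]; t=np.array(c['tvec'],float).ravel()
        c['R']=R.T; c['o']=-R.T@t
    else:
        H=np.array(c['hand_eye']); Ro=np.array(s['orientation']); 
        c['R']=Ro@H[:3,:3]; c['o']=Ro@H[:3,3]+np.array(s['eef_pos'])
    return c
def save(c,n,s=1): cv2.imwrite('pics/'+n,cv2.cvtColor(c['frame'],cv2.COLOR_RGB2BGR))
def ray(c,xy):
    u=cv2.undistortPoints(np.array(xy,float).reshape(-1,1,2),c['K'],c['d']).reshape(-1,2)
    return np.c_[u,np.ones(len(u))]
def atz(c,xy,z):
    r=ray(c,xy)@c['R'].T
    return c['o']+r*((z-c['o'][2])/r[:,2])[:,None]
def atdepth(c,xy):
    r=ray(c,xy); p=np.round(np.array(xy)).reshape(-1,2).astype(int)
    return c['o']+(r*c['range_z'][p[:,1],p[:,0]][:,None])@c['R'].T
def proj(c,P):
    P=(np.atleast_2d(P)-c['o'])@c['R']
    return cv2.projectPoints(P,np.zeros(3),np.zeros(3),c['K'],c['d'])[0].reshape(-1,2)
E
python3 - <<'E'
from h import *
np.set_printoptions(precision=4,suppress=True)
s=state(); print(s)
for n in('scene','top','wrist'):
    c=cam(n); save(c,n+'0.png'); print(n,c['o'],c['R'][:,2])
    for l in('knob','knob_pointer','shaft_seat','feeder','tray'):
        for r in viewer.spot_point(n,l)[:3]: print(l,np.array(r['xy']),round(r['score'],2),atdepth(c,[r['xy']])[0])
E
```

```text
pics
{'clock': 0.0, 'joints': array([ 1.1688,  0.69  , -0.1945,  1.5663,  0.1573,  0.9025, -0.2151]), 'qd': array([ 0.0014, -0.0006,  0.0004,  0.0006,  0.0007, -0.0017, -0.0018]), 'joint_efforts': array([ -0.0005, -52.757 ,  -1.267 , -15.3434,  -0.0526,   0.0065,
         0.0002]), 'eef_pos': array([ 0.2635, -0.566 ,  0.2379]), 'orientation': array([[ 0.9065,  0.4222, -0.0009],
       [ 0.4222, -0.9065,  0.0016],
       [-0.0001, -0.0018, -1.    ]]), 'force': array([-0.7366,  0.2531, -0.2608]), 'wrist_torque': array([-0.0007,  0.0335,  0.0038]), 'gripper_width': 0.0880559763416851}
scene [ 1.1215 -0.7188  0.8812] [-0.4414  0.6382 -0.6307]
knob [214.4 168.3] 0.71 [0.3457 0.1764 0.0124]
knob [254.5 179.3] 0.67 [0.4909 0.2033 0.0118]
knob [233.1 152.9] 0.58 [0.3455 0.2825 0.015 ]
knob_pointer [263.8 164. ] 0.79 [0.4632 0.3005 0.0039]
knob_pointer [222.3 151.7] 0.77 [0.2969 0.2823 0.0016]
knob_pointer [235.2 138.6] 0.52 [0.329  0.3191 0.0492]
shaft_seat [181. 221.] 0.64 [ 0.4877 -0.1382  0.0898]
shaft_seat [233.5 191.7] 0.31 [0.4723 0.1134 0.0121]
feeder [187.9 246.9] 0.71 [ 0.5578 -0.1925  0.0797]
tray [261.3 183.6] 0.83 [0.5179 0.2027 0.0064]
top [0.3566 0.1153 0.9457] [ 0.2163 -0.0181 -0.9762]
knob [207.6 234.9] 0.71 [0.4728 0.2204 0.0498]
knob [179.6 299.7] 0.57 [0.3295 0.2955 0.0453]
knob [223.7 288.7] 0.55 [0.3441 0.1925 0.0381]
knob_pointer [166.7 297.6] 0.92 [0.3362 0.3355 0.0002]
knob_pointer [198.5 227.5] 0.69 [0.4999 0.2476 0.003 ]
knob_pointer [209.8 286.3] 0.54 [ 0.3526  0.2293 -0.    ]
shaft_seat [357.4 208.6] 0.53 [ 0.4929 -0.1303  0.1065]
feeder [347.9 215.8] 0.72 [ 0.4813 -0.1116  0.0869]
tray [211.5 218.8] 0.9 [0.5159 0.2114 0.0209]
wrist [ 0.331  -0.5359  0.3842] [-0.2568 -0.1179 -0.9592]
```

```bash
python3 - <<'E'
from h import *
import cv2
a=cv2.imread('pics/top0.png'); cv2.imwrite('pics/topz.png',cv2.resize(a[130:350,130:420],None,fx=2.7,fy=2.7,interpolation=cv2.INTER_CUBIC))
a=cv2.imread('pics/scene0.png'); cv2.imwrite('pics/scenez.png',cv2.resize(a[110:320,110:330],None,fx=2.8,fy=2.8,interpolation=cv2.INTER_CUBIC))
E
```

```text
(no output)
```

View pics/topz.png

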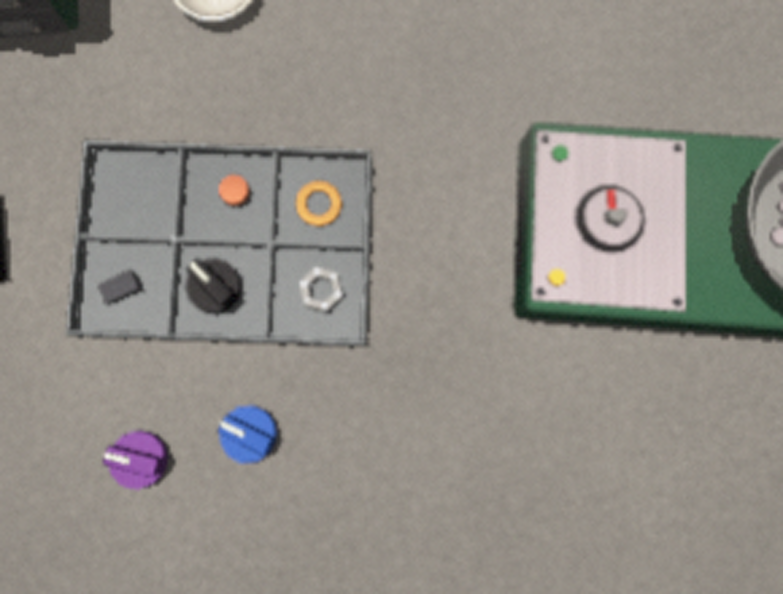

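View pics/scenez.png

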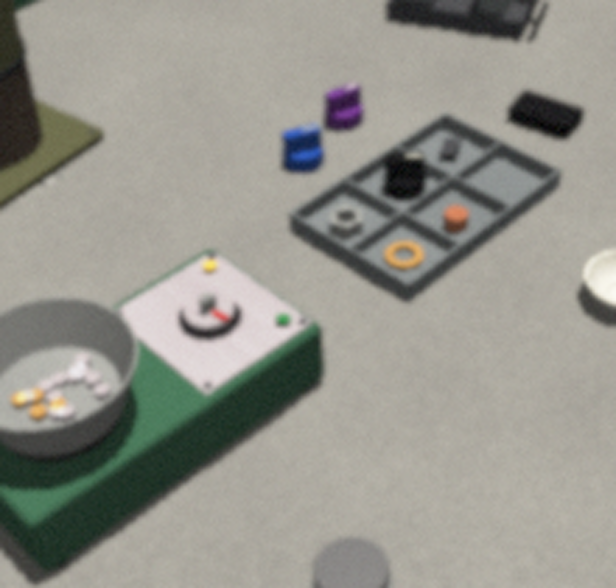

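View pics/top0.png

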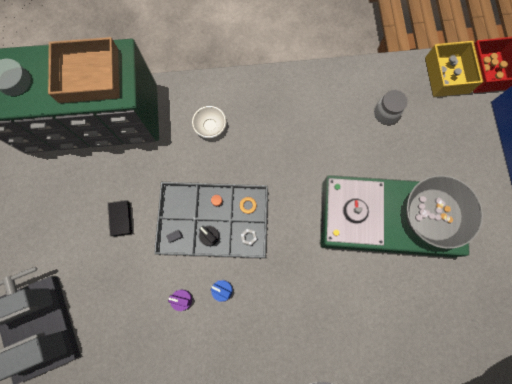

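The top view shows the black knob at about (209,236) in the middle near compartment, with its pointer up-left. The shaft is at about (357,209), red tick facing up. The blue and purple look-alikes lie outside the tray.

```bash
cat > plan.py <<'E'
from h import *
from scipy.spatial.transform import Rotation as Rn
def plan(pos,yaw,st=None,flipok=False):
    "target: tool down, tool x at yaw. prints shift in tool axes (current) units and turn units"
    s=st or state(); R=np.array(s['orientation']); p=np.array(s['eef_pos'])
    c,n=np.cos(yaw),np.sin(yaw)
    T=np.array([[c,n,0],[n,-c,0],[0,0,-1.]])
    d=R.T@(np.array(pos)-p); w=Rn.from_matrix(R.T@T).as_rotvec()
    print('shift m',d.round(4),'units',(d/.75).round(4),'turn units',(w/np.pi).round(4),'deg',np.degrees(w).round(2))
E
python3 - <<'E'
from h import *
from plan import *
np.set_printoptions(precision=4,suppress=True)
c=cam('top'); f=lambda x,y:[130+x/2.7,130+y/2.7]
k=atz(c,[f(190,264),f(236,300)],.051); print('bar ends',k,np.degrees(np.arctan2(*(k[0]-k[1])[[1,0]])))
t=atz(c,[f(611,192),f(613,206)],.092); print('tick',t,np.degrees(np.arctan2(*(t[0]-t[1])[[1,0]])))
# skirt center
print(atz(c,[f(214,286)],.025), 'collar',atz(c,[f(611,218)],.092))
e=atz(c,[f(534,130),f(522,318)],.08); print('feeder edge',e,np.degrees(np.arctan2(*(e[0]-e[1])[[1,0]])))
plan([.42,-.2,.24],0.4); plan([.45,.2,.24],.7)
E
```

```text
bar ends [[0.4915 0.2364 0.051 ]
 [0.4556 0.1979 0.051 ]] 46.98462404382214
tick [[ 0.513  -0.1347  0.092 ]
 [ 0.5007 -0.1345  0.092 ]] -0.8905732791638324
[[0.4731 0.2194 0.025 ]] collar [[ 0.4905 -0.1312  0.092 ]]
feeder edge [[ 0.5774 -0.0792  0.08  ]
 [ 0.4139 -0.0462  0.08  ]] -11.417333155908628
shift m [ 0.2963 -0.2664 -0.0013] units [ 0.3951 -0.3552 -0.0017] turn units [ 0.     -0.      0.0114] deg [ 0.   -0.    2.05]
shift m [ 0.4923 -0.6164 -0.0013] units [ 0.6564 -0.8218 -0.0017] turn units [ 0.     -0.     -0.0841] deg [  0.    -0.   -15.14]
```

```bash
python3 -m pendant '[0.025,-0.02,-0.0018,0,0,0,0, 0.025,-0.02,-0.0018,0,0,0,0, 0.025,-0.02,-0.0018,0,0,0,0, 0.025,-0.02,-0.0018,0,0,0,0, 0.025,-0.02,-0.0018,0,0,0,0, 0.025,-0.02,-0.0018,0,0,0,0, 0.025,-0.02,-0.0018,0,0,0,0, 0.025,-0.02,-0.0018,0,0,0,0, 0.025,-0.02,-0.0018,0,0,0,0, 0.025,-0.02,-0.0018,0,0,0,0]'
python3 -m pendant '[0.025,-0.02,-0.0018,0,0,0,0, 0.025,-0.02,-0.0018,0,0,0,0, 0.025,-0.02,-0.0018,0,0,0,0, 0.025,-0.02,-0.0018,0,0,0,0, 0.025,-0.02,-0.0018,0,0,0,0, 0.025,-0.02,-0.0018,0,0,0,0, 0.025,-0.02,-0.0018,0,0,0,0, 0.025,-0.02,-0.0018,0,0,0,0, 0.025,-0.02,-0.0018,0,0,0,0, 0.01,-0.01,-0.001,0,0,0,0]'
```

```text
clock: 1.78
eef_pos: [0.371, -0.3505, 0.2525]
orientation: [[0.907, 0.422, 0.0], [0.422, -0.907, -0.0], [0.0, 0.0, -1.0]]
force: [-0.1, -0.4, 0.3]
gripper_width: 0.0885
clock: 2.62
eef_pos: [0.472, -0.1445, 0.2655]
orientation: [[0.905, 0.426, 0.002], [0.426, -0.905, 0.001], [0.003, -0.0, -1.0]]
force: [0.3, 0.2, 0.8]
gripper_width: 0.0878
```

```bash
python3 - <<'E'
from h import *
np.set_printoptions(precision=4,suppress=True)
c=cam('wrist'); save(c,'w1.png')
for r in viewer.spot_point('wrist','shaft_seat')[:2]: print(r, atz(c,[r['xy']],.092))
print(c['fx'],c['o'])
import pickle; pickle.dump(c,open('w1.pkl','wb'))
E
```

```text
264.95106431109207 [ 0.5387 -0.1138  0.4111]
```

View pics/w1.png

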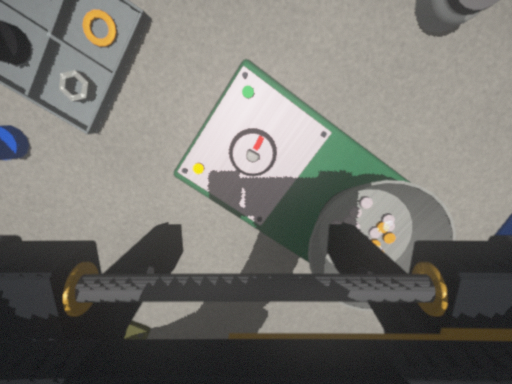

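Wrist view: collar centre at about (253,153), red tick running from about (256,148) to (261,138), and the D-shaft top in the middle. I'll zoom in and measure it.

```bash
python3 - <<'E'
from h import *
import pickle
np.set_printoptions(precision=4,suppress=True)
c=pickle.load(open('w1.pkl','rb'))
# rectified ortho view at z=.092: 0.2mm per px
def ortho(c,cx,cy,z,half,n):
    g=np.linspace(-half,half,n); X,Y=np.meshgrid(g,g)
    P=np.c_[(cx-Y).ravel(),(cy-X).ravel(),np.full(n*n,z)]  # up=+x, left=+y
    uv=proj(c,P).astype(np.float32).reshape(n,n,2)
    return cv2.remap(c['frame'],uv[...,0],uv[...,1],cv2.INTER_CUBIC)
o=ortho(c,.49,-.13,.092,.035,561)
for i in range(0,561,80): o[i,:]=(o[i,:]*.6).astype('u1'); o[:,i]=(o[:,i]*.6).astype('u1')
cv2.imwrite('pics/ort1.png',o[...,::-1])
hsv=cv2.cvtColor(c['frame'],cv2.COLOR_RGB2HSV)
f=c['frame'].astype(int); m=(f[...,0]>150)&(f[...,1]<90)&(f[...,2]<90); m[:100]=0;m[200:]=0;m[:,:200]=0;m[:,310:]=0
yx=np.argwhere(m); P=atz(c,yx[:,::-1],.092); print(len(P),P.mean(0)); u=np.linalg.svd(P-P.mean(0))[2][0];print(np.degrees(np.arctan2(u[1],u[0])),P.min(0),P.max(0))
# feeder panel white corners for yaw, shaft dims from depth
r=c['range_z'][153,253]; print(atdepth(c,[[253,155],[240,163],[245,110]]))
E
```

```text
Traceback (most recent call last):
  File "h.py", line 18, in atz
    r=ray(c,xy)@c['R'].T
      ~~~^^^^^^
  File "h.py", line 15, in ray
    u=cv2.undistortPoints(np.array(xy,float).reshape(-1,1,2),c['K'],c['d']).reshape(-1,2)
      ~~~~~~~~~~~~~~~~~~~^^^^^^^^^^^^^^^^^^^^^^^^^^^^^^^^^^^^^^^^^^^^^^^^^^
cv2.error: OpenCV(4.12.0) /io/opencv/modules/calib3d/src/undistort.dispatch.cpp:347: error: (-215:Assertion failed) CV_IS_MAT(_src) && CV_IS_MAT(_dst) && (_src->rows == 1 || _src->cols == 1) && (_dst->rows == 1 || _dst->cols == 1) && _src->cols + _src->rows - 1 == _dst->rows + _dst->cols - 1 && (CV_MAT_TYPE(_src->type) == CV_32FC2 || CV_MAT_TYPE(_src->type) == CV_64FC2) && (CV_MAT_TYPE(_dst->type) == CV_32FC2 || CV_MAT_TYPE(_dst->type) == CV_64FC2) in function 'cvUndistortPointsInternal'
```

View pics/ort1.png

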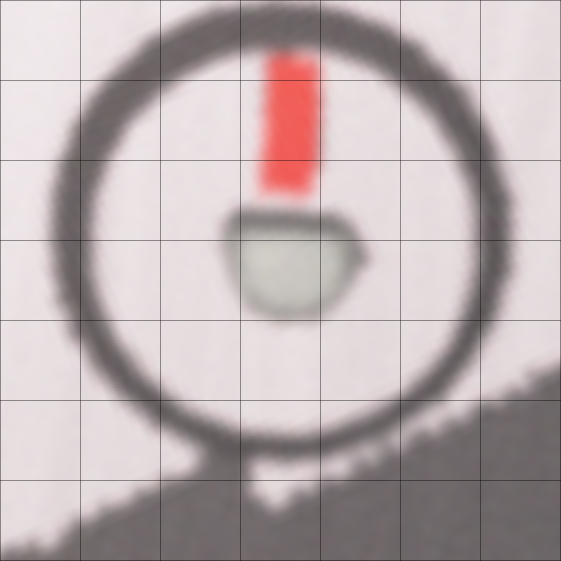

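```bash
cat >> h.py <<'E'
def ortho(c,cx,cy,z,half,n):
    g=np.linspace(-half,half,n); X,Y=np.meshgrid(g,g)
    P=np.c_[(cx-Y).ravel(),(cy-X).ravel(),np.full(n*n,z)]
    uv=proj(c,P).astype(np.float32).reshape(n,n,2)
    return cv2.remap(c['frame'],uv[...,0],uv[...,1],cv2.INTER_CUBIC)
E
python3 - <<'E'
from h import *
import pickle
c=pickle.load(open('w1.pkl','rb'))
o=ortho(c,.49,-.13,.092,.035,561)
f=o.astype(int); m=((f[...,0]-f[...,1])>60).astype('u1')
yx=np.argwhere(m)[:,::-1].astype(float); mu=yx.mean(0); u=np.linalg.svd(yx-mu,full_matrices=False)[2][0]; u*=-np.sign(u[1])
print('tick',len(yx),mu,'yaw',np.degrees(np.arctan2(-u[0],-u[1])))
# radial edge: from centre, first drop of gray beyond r=170
g=cv2.GaussianBlur(cv2.cvtColor(o,cv2.COLOR_RGB2GRAY),(5,5),1).astype(float); pts=[]
c0=np.array([285,243.])
for it in range(3):
  pts=[]
  for a in np.radians(np.arange(0,360,4)):
    rr=np.arange(170,215); P=c0+np.c_[np.cos(a)*rr,np.sin(a)*rr]
    v=np.array([g[int(round(y)),int(round(x))] for x,y in P]); d=np.diff(v)
    i=np.argmin(d)
    if d[i]<-4: pts.append(P[i])
  e=cv2.fitEllipse(np.array(pts,np.float32)); c0=np.array(e[0])
print(len(pts),e)
print('centre',.49+(280-c0[1])*.000125,-.13-(c0[0]-280)*.000125)
d=mu-c0; print('yaw centre-tick',np.degrees(np.arctan2(-d[0],-d[1])))
E
```

```text
tick 8031 [290.55397833 124.99128378] yaw -2.564269347453636
88 ((282.5755310058594, 241.74827575683594), (382.4999694824219, 386.07196044921875), 3.4478070735931396)
centre 0.4947814655303955 -0.13032194137573241
yaw centre-tick -3.9091604892826357
```

```bash
python3 -m pendant '[0,0,0,0,0,-0.0303,0, 0,0,0,0,0,-0.0303,0, 0,0,0,0,0,-0.0303,0, 0,0,0,0,0,-0.0303,0, 0.0237,-0.022,0.0025,0,0,0,0, 0.0237,-0.022,0.0025,0,0,0,0, 0.0237,-0.022,0.0025,0,0,0,0, 0.0237,-0.022,0.0025,0,0,0,0, 0.0237,-0.022,0.0025,0,0,0,0, 0.0237,-0.022,0.0025,0,0,0,0]'
python3 -m pendant '[0.0237,-0.022,0.0025,0,0,0,0, 0.0237,-0.022,0.0025,0,0,0,0, 0.0237,-0.022,0.0025,0,0,0,0, 0.0237,-0.022,0.0025,0,0,0,0, 0.0237,-0.022,0.0025,0,0,0,0, 0.0237,-0.022,0.0025,0,0,0,0, 0.0237,-0.022,0.0025,0,0,0,0, 0.0237,-0.022,0.0025,0,0,0,0, 0.0237,-0.022,0.0025,0,0,0,0, 0,0,0,0,0,0,0]'
python3 - <<'E'
from h import *
import pickle
c=cam('wrist'); save(c,'w2.png'); print(state()['eef_pos'],state()['joints'])
pickle.dump(c,open('w2.pkl','wb'))
cv2.imwrite('pics/ort2.png',ortho(c,.473,.22,.051,.04,641)[...,::-1])
E
```

```text
clock: 3.55
eef_pos: [0.4705, -0.0038, 0.2537]
orientation: [[0.687, 0.726, -0.0], [0.726, -0.687, -0.002], [-0.001, 0.001, -1.0]]
force: [1.0, -0.3, 0.3]
gripper_width: 0.0882
clock: 4.38
eef_pos: [0.4725, 0.2198, 0.2368]
orientation: [[0.681, 0.732, 0.001], [0.732, -0.681, 0.003], [0.003, -0.002, -1.0]]
force: [-0.9, 0.5, -0.9]
gripper_width: 0.0881
[0.47254407 0.21670684 0.23673746] [-0.36438675  0.5590325  -0.24369512  1.88131422  0.19414166  0.72373972
 -1.47051058]
```

View pics/w2.png

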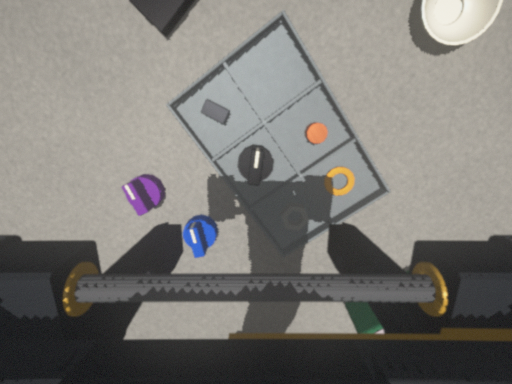

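View pics/ort2.png

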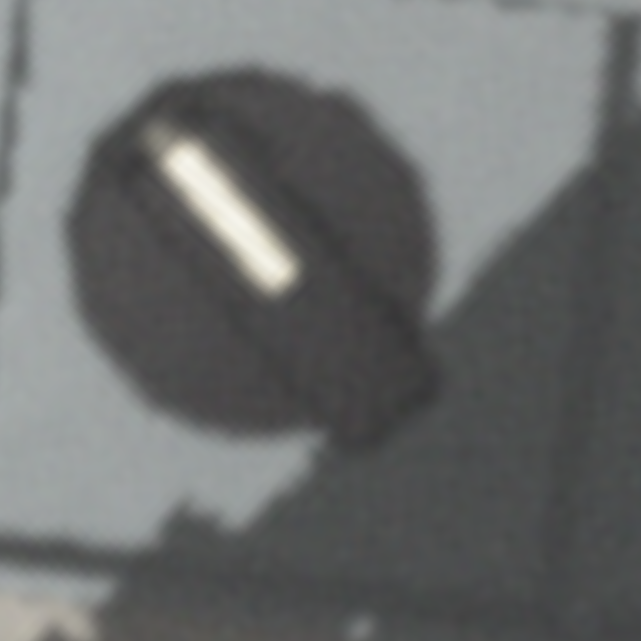

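```bash
cat > meas.py <<'E'
from h import *
def knobmeas(c,cx,cy,z):
    o=ortho(c,cx,cy,z,.04,641)
    g=cv2.cvtColor(o,cv2.COLOR_RGB2GRAY); m=(g>190).astype('u1')
    n,l,st,ce=cv2.connectedComponentsWithStats(m)
    best=[i for i in range(1,n) if 1500<st[i,4]<12000]
    for i in best:
        yx=np.argwhere(l==i)[:,::-1].astype(np.float32); r=cv2.minAreaRect(yx)
        u=np.linalg.svd(yx-yx.mean(0),full_matrices=False)[2][0]; mu=yx.mean(0)
        yaw=np.degrees(np.arctan2(-u[0],-u[1])); 
        W=np.array([cx+(320-mu[1])*.000125,cy-(mu[0]-320)*.000125])
        print('stripe',st[i],'mid',W,'yaw',yaw,yaw-180,'rect mm',np.array(r[1])*.125)
E
python3 - <<'E'
from meas import *
import pickle
np.set_printoptions(precision=4,suppress=True)
for i in range(4):
    s=state(); print(s['clock'],s['eef_pos'],np.abs(s['qd']).max(), np.degrees(np.arctan2(s['orientation'][1,0],s['orientation'][0,0])))
    c=cam('wrist')
pickle.dump(c,open('w2.pkl','wb'))
knobmeas(c,.473,.22,.051)
cv2.imwrite('pics/ort2b.png',ortho(c,.473,.22,.051,.04,641)[...,::-1])
cv2.imwrite('pics/ort2c.png',ortho(c,.473,.22,.025,.04,641)[...,::-1])
print(atdepth(c,[[256,158],[256,175],[244,165],[230,140]]))
E
```

```text
4.4333 [0.4725 0.2167 0.2367] 0.045803542338954846 46.9057409713489
4.4833 [0.4726 0.2146 0.2367] 0.028023603618530582 46.759832713401714
4.5333 [0.4727 0.2135 0.2367] 0.014143182237937757 46.655556647865104
4.5833 [0.4728 0.2132 0.2368] 0.005836671383716438 46.61040120045143
stripe [ 169  146  121  138 5308] mid [0.4861 0.2315] yaw -140.04674 -320.04675 rect mm [21.0447  4.4053]
[[0.4868 0.2248 0.0496]
 [0.4678 0.2044 0.0243]
 [0.4655 0.226  0.0249]
 [0.4752 0.263  0.0227]]
```

View pics/ort2b.png

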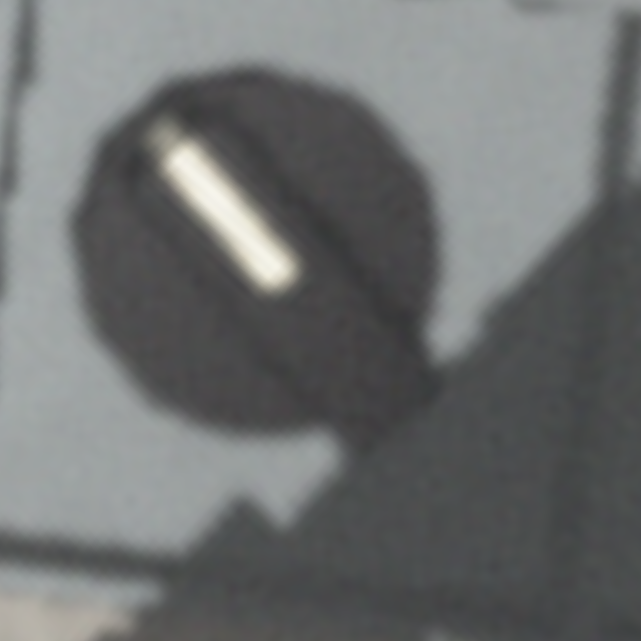

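View pics/ort2c.png

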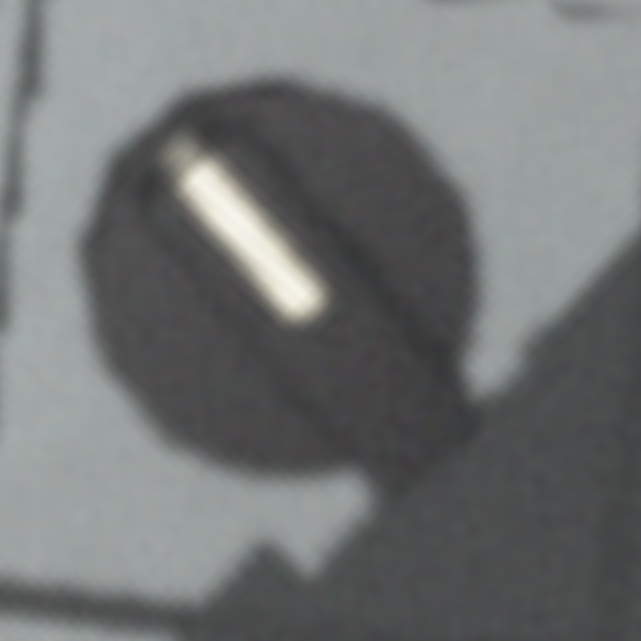

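```bash
python3 -m pendant '[0,0,0,0,0,0.0356,0.45, 0.0083,-0.0035,0.02,0,0,0,0.45, 0.0082,-0.0035,0.03,0,0,0,0.45, 0,0,0.04,0,0,0,0.45, 0,0,0.04,0,0,0,0.45, 0,0,0.035,0,0,0,0.45, 0,0,0.02,0,0,0,0.45, 0,0,0,0,0,0,0.45, 0,0,0,0,0,0,0.45, 0,0,0,0,0,0,0.45]' 30
python3 - <<'E'
from plan import *
print(state()['eef_pos'],abs(state()['qd']).max()); plan([.4789,.2252,.0285],np.radians(40.2))
c=cam('wrist'); save(c,'w3.png')
E
```

```text
clock: 5.47
eef_pos: [0.4793, 0.2274, 0.0992]
orientation: [[0.763, 0.647, 0.002], [0.647, -0.763, 0.0], [0.001, 0.001, -1.0]]
force: [0.1, -0.7, -0.3]
gripper_width: 0.0488
[0.47925994 0.22741017 0.09923915] 0.014380493210805806
shift m [-0.0018  0.0014  0.0707] units [-0.0024  0.0019  0.0943] turn units [ 0.0002 -0.0005  0.0006] deg [ 0.04 -0.08  0.11]
```

View pics/w3.png

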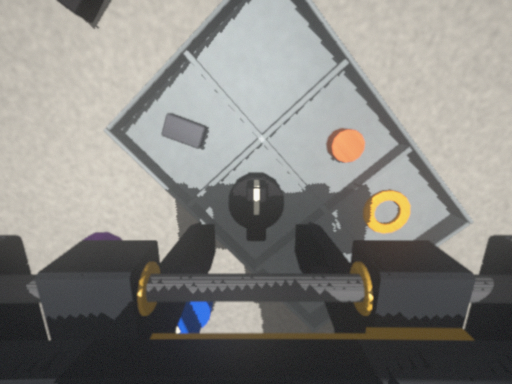

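The pointer stripe is vertical at (256,190), midway between the fingertips, which are at about (200,240) and (310,240). Descending.

```bash
python3 -m pendant '[0,0,0.02,0,0,0,0.45, 0,0,0.02,0,0,0,0.45, 0,0,0.02,0,0,0,0.45, 0,0,0.018,0,0,0,0.45, 0,0,0,0,0,0,0.45, 0,0,0,0,0,0,0.45, 0,0,0,0,0,0,0.45, 0,0,0,0,0,0,0.45, 0,0,0,0,0,0,0.45, 0,0,0,0,0,0,0.45]'
python3 - <<'E'
from plan import *
s=state();print(s['eef_pos'],abs(s['qd']).max()); plan([.4789,.2252,.0285],np.radians(40.2))
E
```

```text
clock: 6.35
eef_pos: [0.4788, 0.2281, 0.0405]
orientation: [[0.762, 0.648, 0.001], [0.648, -0.762, 0.001], [0.001, 0.0, -1.0]]
force: [-0.5, -0.3, -0.2]
gripper_width: 0.0486
[0.47877241 0.22808756 0.04045789] 0.004723736293863285
shift m [-0.0018  0.0023  0.012 ] units [-0.0024  0.003   0.0159] turn units [ 0.0001 -0.0004  0.0009] deg [ 0.02 -0.07  0.17]
```

```bash
python3 -m pendant '[-0.0012,0.0015,0.004,0,0,0,0.45, -0.0012,0.0015,0.004,0,0,0,0.45, 0,0,0.004,0,0,0,0.45, 0,0,0.0035,0,0,0,0.45, 0,0,0,0,0,0,0.45, 0,0,0,0,0,0,1, 0,0,0,0,0,0,1, 0,0,0,0,0,0,1, 0,0,0,0,0,0,1, 0,0,0,0,0,0,1]' 40
python3 -m pendant '[0,0,0,0,0,0,1, 0,0,0,0,0,0,1, 0,0,-0.01,0,0,0,1, 0,0,-0.01,0,0,0,1, 0,0,-0.02,0,0,0,1, 0,0,-0.03,0,0,0,1, 0,0,-0.04,0,0,0,1, 0,0,-0.04,0,0,0,1, 0,0,-0.04,0,0,0,1, 0,0,-0.02,0,0,0,1]'
python3 - <<'E'
from plan import *
s=state();print(s['eef_pos'],abs(s['qd']).max(),s['joints']); plan([.4948,-.1303,.22],np.radians(-3))
c=cam('wrist'); save(c,'w4.png')
E
```

```text
clock: 7.18
eef_pos: [0.4785, 0.2251, 0.0282]
orientation: [[0.762, 0.648, 0.0], [0.648, -0.762, 0.0], [0.0, 0.0, -1.0]]
force: [0.4, 0.0, -0.4]
gripper_width: 0.0168
clock: 8.02
eef_pos: [0.4795, 0.2255, 0.1896]
orientation: [[0.762, 0.648, 0.005], [0.648, -0.762, 0.002], [0.005, 0.001, -1.0]]
force: [-0.8, -0.2, -0.6]
gripper_width: 0.0156
[0.47953724 0.22552259 0.1896479 ] 0.399724924044513 [-0.40699137  0.63586303 -0.19390281  1.90807257  0.20158033  0.61116298
 -1.59526847]
shift m [-0.2187  0.281  -0.0311] units [-0.2915  0.3747 -0.0415] turn units [-2.000e-04 -1.600e-03  2.409e-01] deg [-4.000e-02 -2.900e-01  4.336e+01]
```

View pics/w4.png

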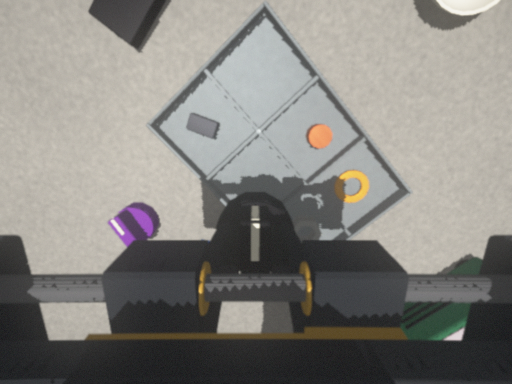

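```bash
python3 -m pendant '[0,0,-0.01,0,0,0.0344,1, 0,0,-0.02,0,0,0.0344,1, 0,0,-0.02,0,0,0.0344,1, 0,0,-0.02,0,0,0.0344,1, 0,0,-0.01,0,0,0.0344,1, 0,0,0,0,0,0.0344,1, 0,0,0,0,0,0.0345,1, 0.0035,0.02,0,0,0,0,1, 0.0035,0.036,0,0,0,0,1, 0.0035,0.036,0,0,0,0,1]'
python3 -m pendant '[0.0035,0.036,0,0,0,0,1, 0.0035,0.036,0,0,0,0,1, 0.0035,0.036,0,0,0,0,1, 0.0035,0.036,0,0,0,0,1, 0.0035,0.036,0,0,0,0,1, 0.0035,0.036,0,0,0,0,1, 0.0035,0.036,0,0,0,0,1, 0.0035,0.036,0,0,0,0,1, 0.0035,0.036,0,0,0,0,1, 0.0030,0.03,0,0,0,0,1]'
python3 -m pendant '[0.003,0.02,0,0,0,0,1, 0,0.01,0,0,0,0,1, 0,0,0,0,0,0,1, 0,0,0,0,0,0,1, 0,0,0,0,0,0,1, 0,0,0,0,0,0,1, 0,0,0,0,0,0,1, 0,0,0,0,0,0,1, 0,0,0,0,0,0,1, 0,0,0,0,0,0,1]'
python3 - <<'E'
from plan import *
import pickle
s=state();print(s['eef_pos'],abs(s['qd']).max()); plan([.4948,-.1303,.22],np.radians(-3))
c=cam('wrist'); save(c,'w5.png'); pickle.dump((s,c),open('w5.pkl','wb'))
E
```

```text
clock: 8.9
eef_pos: [0.482, 0.1557, 0.2454]
orientation: [[0.999, -0.049, -0.0], [-0.049, -0.999, -0.0], [-0.0, 0.0, -1.0]]
force: [0.4, 0.2, -1.4]
gripper_width: 0.0157
clock: 9.73
eef_pos: [0.4939, -0.113, 0.2455]
orientation: [[0.999, -0.054, -0.001], [-0.054, -0.999, -0.001], [-0.001, 0.001, -1.0]]
force: [1.1, -0.3, -0.7]
gripper_width: 0.0158
clock: 10.57
eef_pos: [0.4958, -0.133, 0.2456]
orientation: [[0.999, -0.052, 0.0], [-0.052, -0.999, -0.0], [0.0, 0.0, -1.0]]
force: [-0.3, -1.3, -1.2]
gripper_width: 0.0158
[ 0.49584683 -0.1330425   0.24564874] 0.005427843996757217
shift m [-0.0012 -0.0027  0.0256] units [-0.0016 -0.0036  0.0342] turn units [ 0.     -0.      0.0003] deg [ 0.   -0.    0.05]
```

View pics/w5.png

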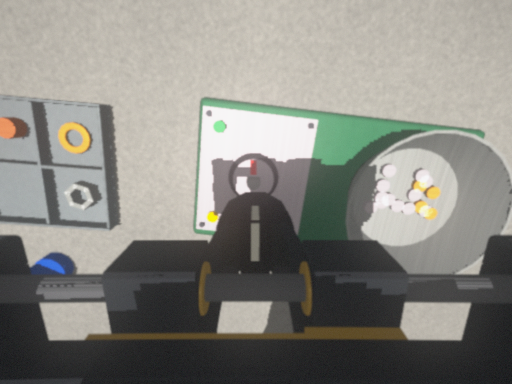

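The knob is held with its pointer along the tool x axis. The collar is visible at about (253,177) with the tick at (254,166), partly shadowed. Re-measuring.

```bash
python3 - <<'E'
from h import *
import pickle
np.set_printoptions(precision=4,suppress=True)
s,c=pickle.load(open('w5.pkl','rb')); p=s['eef_pos']
o=ortho(c,.495,-.13,.092,.035,561)
o2=ortho(c,p[0],p[1],p[2]+.0228,.035,561)
f=o.astype(int); m=((f[...,0]-f[...,1])>45)
yx=np.argwhere(m)[:,::-1].astype(float); mu=yx.mean(0); u=np.linalg.svd(yx-mu,full_matrices=False)[2][0]; u*=-np.sign(u[1])
print('tick',len(yx),mu,'yaw',np.degrees(np.arctan2(-u[0],-u[1])))
for k in (o,o2):
  k[280]=k[280]//2; k[:,280]=k[:,280]//2
cv2.imwrite('pics/ort5.png',np.hstack([o,o2])[...,::-1][:, :, :][::1,::1]); 
a=cv2.imread('pics/ort5.png'); cv2.imwrite('pics/ort5.png',cv2.resize(a,(800,400)))
E
```

```text
tick 6278 [288.5428 160.8101] yaw 0.7653199895467666
```

View pics/ort5.png

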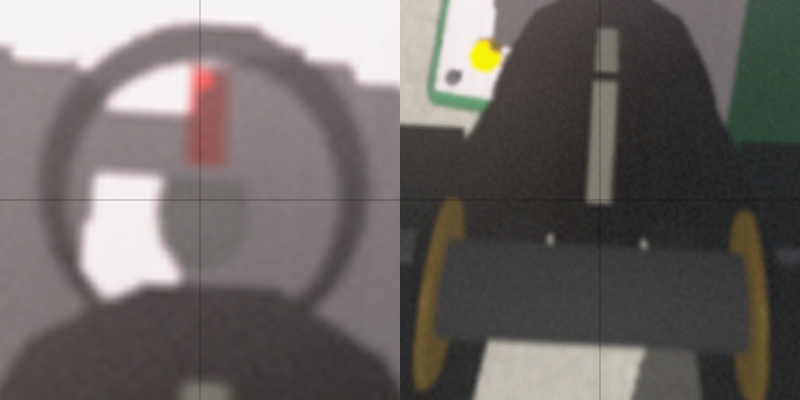

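```bash
python3 -m pendant '[-0.0006,-0.0033,0.015,0,0,0,1, 0,0,0.03,0,0,0,1, 0,0,0.035,0,0,0,1, 0,0,0.03,0,0,0,1, 0,0,0.02,0,0,0,1, 0,0,0.01,0,0,0,1, 0,0,0,0,0,0,1, 0,0,0,0,0,0,1, 0,0,0,0,0,0,1, 0,0,0,0,0,0,1]' 40
python3 - <<'E'
from plan import *
import pickle
s=state();print(s['eef_pos'],abs(s['qd']).max()); plan([.4955,-.1305,.13],np.radians(-3))
for n in ('scene','top'):
  c=cam(n); save(c,n+'6.png'); pickle.dump((s,c),open(n+'6.pkl','wb'))
  u,v=proj(c,[s['eef_pos']])[0].astype(int); print(n,u,v)
  cv2.imwrite(f'pics/{n}6z.png',cv2.resize(c['frame'][max(v-55,0):v+55,u-55:u+55,::-1],(600,600),interpolation=cv2.INTER_CUBIC))
E
```

```text
clock: 11.45
eef_pos: [0.4963, -0.131, 0.1417]
orientation: [[0.999, -0.052, 0.002], [-0.052, -0.999, -0.001], [0.002, 0.0, -1.0]]
force: [0.5, -0.4, -1.1]
gripper_width: 0.0156
[ 0.49631053 -0.13104482  0.14170942] 0.004864704208181006
shift m [-0.0009 -0.0005  0.0117] units [-0.0012 -0.0007  0.0156] turn units [ 0.0001 -0.0007  0.0001] deg [ 0.02 -0.13  0.01]
scene 183 206
top 361 204
```

View pics/scene6z.png

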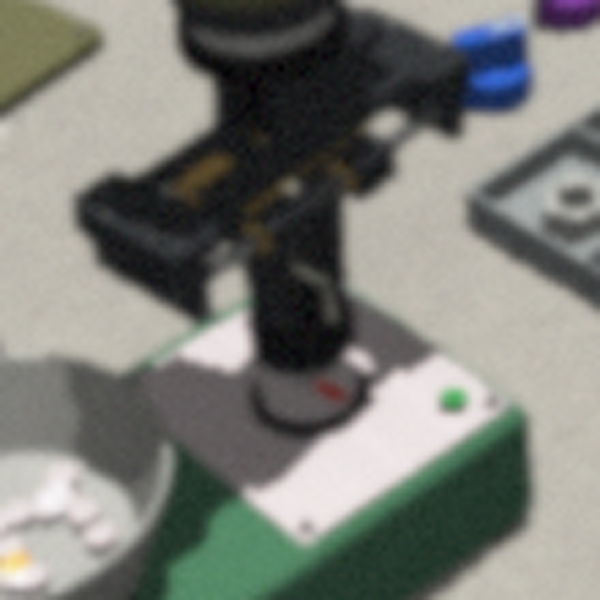

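View pics/top6z.png

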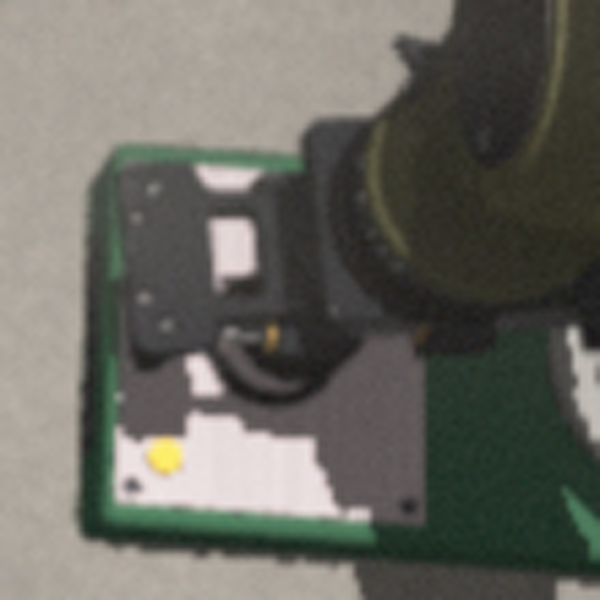

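The scene view shows the knob just above the collar, with its pointer and the red tick on the same side. I'll descend gently and watch the forces.

```bash
python3 -m pendant '[-0.0012,-0.0007,0.003,0,0,0,1, 0,0,0.003,0,0,0,1, 0,0,0.003,0,0,0,1, 0,0,0.003,0,0,0,1, 0,0,0.003,0,0,0,1, 0,0,0,0,0,0,1, 0,0,0,0,0,0,1, 0,0,0,0,0,0,1, 0,0,0,0,0,0,1, 0,0,0,0,0,0,1]'; python3 -c "
from h import *
s=state();print(s['eef_pos'],s['force'],s['wrist_torque'])"
```

```text
clock: 12.38
eef_pos: [0.4952, -0.1304, 0.1295]
orientation: [[0.999, -0.052, 0.001], [-0.052, -0.999, -0.0], [0.001, 0.0, -1.0]]
force: [2.0, -0.2, -3.9]
gripper_width: 0.0157
[ 0.49518796 -0.13035184  0.1294543 ] [ 1.98442734 -0.21200689 -3.86510822] [-0.04836341 -0.58858005  0.04132954]
```

```bash
python3 -m pendant '[0,0,0,0,0,0,1, 0,0,0,0,0,0,1, 0,0,0,0,0,0,1, 0,0,0.0007,0,0,0,1, 0,0,0.0007,0,0,0,1, 0,0,0.0007,0,0,0,1, 0,0,0.0007,0,0,0,1, 0,0,0,0,0,0,1, 0,0,0,0,0,0,1, 0,0,0,0,0,0,1]'; python3 -c "
from h import *
for i in range(3): s=state();print(s['clock'],s['eef_pos'],s['force'],s['wrist_torque']);cam('wrist')"
```

```text
clock: 13.22
eef_pos: [0.4952, -0.1304, 0.1275]
orientation: [[0.999, -0.052, 0.001], [-0.052, -0.999, -0.0], [0.001, 0.0, -1.0]]
force: [3.2, -0.6, 1.8]
gripper_width: 0.0155
13.2167 [ 0.49516699 -0.13037636  0.12746646] [ 3.24862066 -0.63280268  1.75325624] [-0.09221319 -0.91702042 -0.01966008]
13.2667 [ 0.49513022 -0.13037558  0.12746779] [ 3.67586835 -0.5817651   1.24210671] [-0.08907732 -0.98021369  0.01768396]
13.3167 [ 0.4951481  -0.13037512  0.12745081] [ 2.7515378  -0.6715632   1.64282491] [-0.15084474 -0.98879133 -0.00560459]
```

```bash
python3 -m pendant '[0.0005,0,0,0,0,0,1, 0.0005,0,0,0,0,0,1, 0,0,0,0,0,0,1, 0,0,0.001,0,0,0,1, 0,0,0.001,0,0,0,1, 0,0,0.001,0,0,0,1, 0,0,0.001,0,0,0,1, 0,0,0,0,0,0,1, 0,0,0,0,0,0,1, 0,0,0,0,0,0,1]'; python3 -c "
from h import *
for i in range(2): s=state();print(s['clock'],s['eef_pos'],s['force'],s['wrist_torque']);cam('wrist')"
```

```text
clock: 14.2
eef_pos: [0.4953, -0.1304, 0.1242]
orientation: [[0.999, -0.052, -0.0], [-0.052, -0.999, -0.0], [-0.0, 0.0, -1.0]]
force: [3.4, -1.1, 0.6]
gripper_width: 0.0157
14.2 [ 0.49529043 -0.13036448  0.12422962] [ 3.38128008 -1.14814011  0.56008329] [-0.15592371 -0.85311632  0.01780815]
14.25 [ 0.49527263 -0.13034346  0.12421755] [ 3.13087207 -0.54938201  0.00549312] [-0.14561025 -0.82839801  0.00810745]
```

```bash
python3 -m pendant '[0.0007,0,0,0,0,0,1, 0.0007,0,0,0,0,0,1, 0,0,0.001,0,0,0,1, 0,0,0.001,0,0,0,1, 0,0,0.001,0,0,0,1, 0,0,0.001,0,0,0,1, 0,0,0.001,0,0,0,1, 0,0,0,0,0,0,1, 0,0,0,0,0,0,1, 0,0,0,0,0,0,1]'; python3 -c "
from h import *
for i in range(2): s=state();print(s['clock'],s['eef_pos'],s['force'],s['wrist_torque']);cam('wrist')"
```

```text
clock: 15.13
eef_pos: [0.4957, -0.1303, 0.1203]
orientation: [[0.999, -0.052, -0.002], [-0.052, -0.999, 0.0], [-0.002, -0.0, -1.0]]
force: [-0.8, -1.3, -1.8]
gripper_width: 0.0158
15.1333 [ 0.49566377 -0.13032589  0.12026519] [-0.75827251 -1.31254335 -1.77966091] [-0.11093979 -0.00293678  0.02463654]
15.1833 [ 0.495759   -0.1303214   0.12032617] [ 0.13646771  0.04680032 -1.15632155] [-0.08647647  0.01900458 -0.00201116]
```

The side force is gone and the knob is about 12 mm onto the shaft. Continuing down to the seat.

```bash
python3 -m pendant '[0,0,0.001,0,0,0,1, 0,0,0.001,0,0,0,1, 0,0,0.001,0,0,0,1, 0,0,0.001,0,0,0,1, 0,0,0.001,0,0,0,1, 0,0,0.001,0,0,0,1, 0,0,0.001,0,0,0,1, 0,0,0,0,0,0,1, 0,0,0,0,0,0,1, 0,0,0,0,0,0,1]'; python3 -c "
from h import *
for i in range(2): s=state();print(s['clock'],s['eef_pos'],s['force'],s['wrist_torque']);cam('wrist')"
```

```text
clock: 16.07
eef_pos: [0.4964, -0.1303, 0.1154]
orientation: [[0.999, -0.052, 0.0], [-0.052, -0.999, 0.0], [0.0, -0.0, -1.0]]
force: [-0.0, 1.7, 2.1]
gripper_width: 0.0158
16.0667 [ 0.49641009 -0.13029017  0.11541002] [-0.04246566  1.65500926  2.07253896] [ 0.167746    0.11977121 -0.03126289]
16.1167 [ 0.49643416 -0.13030411  0.11541762] [ 0.74338425 -0.36159555  2.6958398 ] [0.24215016 0.112749   0.01940365]
```

```bash
python3 -m pendant '[0,0,0.001,0,0,0,1, 0,0,0.001,0,0,0,1, 0,0,0.001,0,0,0,1, 0,0,0.001,0,0,0,1, 0,0,0.001,0,0,0,1, 0,0,0.001,0,0,0,1, 0,0,0,0,0,0,1, 0,0,0,0,0,0,1, 0,0,0,0,0,0,1, 0,0,0,0,0,0,1]' 55; python3 -c "
from h import *
for i in range(2): s=state();print(s['clock'],s['eef_pos'],s['force'],s['wrist_torque']);cam('wrist')"
```

```text
clock: 17.0
eef_pos: [0.4964, -0.1303, 0.1109]
orientation: [[0.999, -0.052, 0.0], [-0.052, -0.999, 0.0], [0.0, -0.0, -1.0]]
force: [-2.1, 0.8, 5.8]
gripper_width: 0.0158
17.0 [ 0.49644402 -0.13027319  0.11090438] [-2.108872    0.82231153  5.81689683] [ 0.29447235  0.27741472 -0.02233843]
17.05 [ 0.49642357 -0.1303158   0.11088808] [-0.96057515  1.89008064  5.61601432] [ 0.27725082  0.30536584 -0.08752836]
```

```bash
python3 -m pendant '[0,0,0.001,0,0,0,1, 0,0,0.001,0,0,0,1, 0,0,0.001,0,0,0,1, 0,0,0.001,0,0,0,1, 0,0,0.001,0,0,0,1, 0,0,0,0,0,0,1, 0,0,0,0,0,0,1, 0,0,0,0,0,0,1, 0,0,0,0,0,0,1, 0,0,0,0,0,0,1]'; python3 -c "
from h import *
for i in range(2): s=state();print(s['clock'],s['eef_pos'],s['force'],s['wrist_torque']);cam('wrist')"
```

```text
clock: 17.93
eef_pos: [0.4966, -0.1303, 0.1089]
orientation: [[0.999, -0.052, 0.001], [-0.052, -0.999, -0.0], [0.001, 0.0, -1.0]]
force: [-4.2, 2.5, 22.3]
gripper_width: 0.0154
17.9333 [ 0.49661588 -0.13029511  0.10887634] [-4.18901958  2.51625548 22.26535629] [0.51315819 0.96201548 0.03229099]
17.9833 [ 0.4966153  -0.13033387  0.10885304] [-4.86276674  1.68224516 22.98354939] [ 0.59437926  0.99557802 -0.00649419]
```

The force rose sharply to about 22 N at z = 0.1089 m, which is the stop. Checking with pictures.

```bash
python3 - <<'E'
from h import *
for n in ('wrist','scene'):
  c=cam(n); save(c,n+'9.png')
  if n=='scene': cv2.imwrite('pics/s9z.png',cv2.resize(c['frame'][140:280,120:290,::-1],None,fx=4,fy=4,interpolation=cv2.INTER_CUBIC))
s=state(); print(s['clock'],s['eef_pos'],s['force'],s['gripper_width'])
E
```

```text
18.1333 [ 0.4966249  -0.13032705  0.10888141] [-3.67621007  2.82050169 22.66440207] 0.015587535505007482
```

View pics/s9z.png

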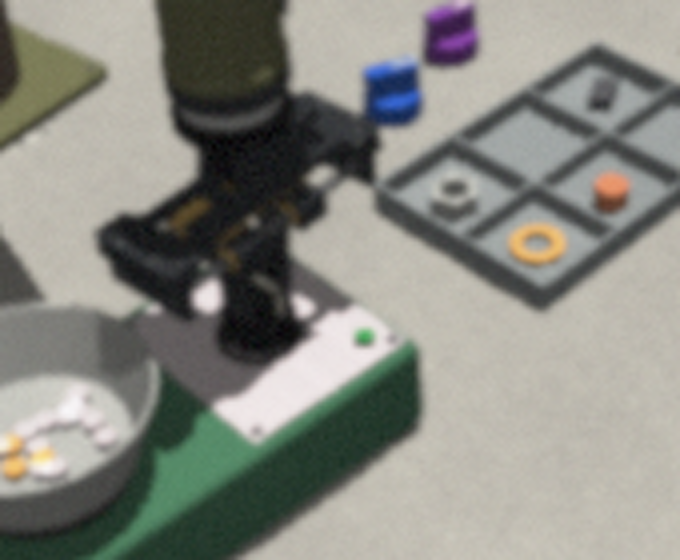

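View pics/wrist9.png

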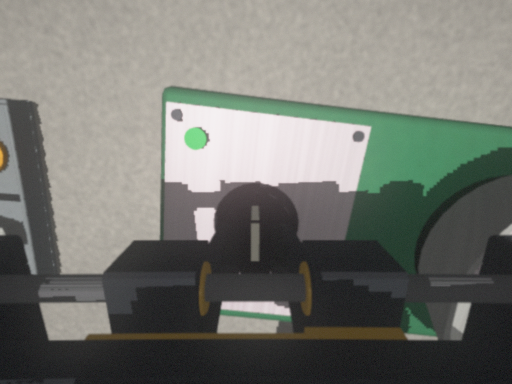

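The scene view at about (260,320) and the wrist view at about (256,220) show the knob flush on the collar and down at the deck. It is still gripped, and the other parts are where they were. Handing in.

```bash
python3 -c "
from plant import manip; print(manip.job_done())"
```

```text
the job is handed in; nothing more can be done
None
```

I picked the black bar knob out of the tray and turned its pointer to the red tick, at about -3° in world yaw. I slid it onto the D-shaft and pressed it down to the stop. The job was handed in at about 18 s, with the knob still gripped and held down.

- **Insertion:** The knob touched the shaft off-centre at first, with about 3 N of side force. A small shift in +x cleared it, and the knob went on freely.
- **Seat and press:** The knob met the collar with the tool at about z = 0.116 m, as expected. The force then rose like the spring's and jumped to about 22.7 N at z = 0.1089 m. That is about 7.3 mm of travel against the nominal 7 mm, so the knob is at the stop, with up to 0.3 mm of give in the grip or measurement error.
- **Residual side force:** About 4.6 N remains at the stop.
- **Final pictures:** They show the knob flush on the collar with the tick hidden under its skirt, and the tray parts and look-alikes undisturbed.
- **Disagreements:** My estimates of the knob's centre in the grip differed by about 1.4 mm, and those of the tick's angle ran from +0.8° to -3.9°. The +0.8° reading came from a shadowed view. I settled the position by feel during insertion.

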